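Fit the exposure lamp's amber filter and hold its shutter open

TASK

The vial on the stirrer is to be exposed to the lamp through the amber filter: take the filter with the orange grip out of the rack, drop it fully home in the slot on top of the lamp's filter holder and let go of it, keeping the lamp's shutter shut until the filter is in. Then swing the spring-loaded shutter lever (red knob) all the way over to its open stop and keep holding it there: it springs shut when let go, so finish while still holding it open. Leave the other two filters, the vial and the white bottle where they are.

Things in the scene. Friction and masses are not known exactly. Their poses are not given: they have to be found in the camera images.
- amber_grip (a point): Centre of the orange grip of the filter to fit (60 g, loose, in any groove of the rack). Upright plate 50 wide (x) x 4 thick (y) x 68 tall, amber glass in metal; on it a collar 62 x 14, 6 tall; on that the grip, 26 (x) x 12 (y) x 46 tall. z up. This point is 23 mm above the collar's top, 29 above its underside, 97 above the plate's lower edge.
- green_grip (a point): Centre of the green grip of another filter, same sizes and axes, standing in the rack; leave it alone.
- blue_grip (a point): Centre of the blue grip of the third filter, same sizes and axes, standing in the rack; leave it alone.
- rack: Fixed grey filter rack, 84 mm (x) x 172 mm (y) x 48 mm tall, origin under its centre, z up. Its three grooves cross it along x at y = -55, 0 and +55 mm; each is 5.5 mm wide, with its floor 10 mm above the bench, and holds one upright filter in any order.
- slot_mouth (a point): Centre of the slot's mouth on top of the lamp's blue filter holder (fixed block, 40 x 84 mm, top 120 mm above the bench). x = direction of the beam (level), z up. Slot: 53 mm along y, 7 mm along x, 74 mm deep, rim chamfered 2.5 mm. A filter fits either way round; fully home its collar rests on the block and its grip's centre is 29 mm above this point.
- lever_pivot (a point): Pivot of the shutter lever, in the lever's plane, 127 mm above the bench and 80 mm from the slot's centre along the beam. Axes as slot_mouth; fixed. The lever swings in this point's y-z plane.
- lever_knob (a point): Centre of the red knob at the end of the lever, 75 mm from the pivot. The knob is a cylinder 22 mm in diameter and 26 mm long lying along the beam, its middle in the lever's plane; the steel arm below it is 10 mm wide and 5 mm thick (along the beam). Moves with the lever.
- shutter (a joint): Angle of the shutter lever, rad. 0 = shut: at rest against its stop, leaning 35 degrees from upright towards -y of lever_pivot. 1.222 = open stop, leaning 35 degrees towards +y. A spring always pulls it shut: about 4 N at the knob when leaving rest, rising to about 8 N at the open stop.
- vial_centre (a point): Centre of the glass sample vial, 28 mm in diameter, 60 mm tall, loose, standing on the stirrer's plate in the beam; leave it alone.
- bottle_centre (a point): Centre of a loose white bottle, 42 mm in diameter, 85 mm tall, on the bench; leave it alone.
- lamp: Fixed lamp on its rail; origin on the bench under the slot, axes as slot_mouth. White lamp house at x = -325 to -105 mm, 150 mm wide, 171 mm high; aluminium shutter plate at x = 56 to 70 mm, 96 mm wide, 155 mm high, with the lever in front of it; a stirrer (130 x 150 x 55 mm) stands centred at x = 180 mm.
Not all that is in view belongs to the job. There is more than one size of the part that bears amber_grip; the job needs the middle-sized.

How it is judged (in metres and radians):
On the way, in this order (a step that is already met when the one before it is completed fails the run):
1. the amber filter is fully home in the lamp's slot and let go, the shutter still shut (z of amber_grip in the frame of slot_mouth between 0.026 and 0.032 m and horizontal distance between amber_grip and slot_mouth below 0.004 m and angle between amber_grip's own z axis and vertical below 0.06 rad and angle between the y axis of amber_grip and the x axis of slot_mouth, either way round below 0.12 rad and contact force between the fingers and amber below 0.05 N and value of joint shutter below 0.15 rad), for 0.2 s.
2. the fingers hold the shutter lever at its open stop (value of joint shutter above 1.15 rad and contact force between the fingers and shutter above 1 N), for 1 s.
At the end, for the whole second after the job is handed in: Amber filter home in the lamp's slot (height within 3 mm, sideways 4 mm, tilt 0.06 rad, square within 0.12 rad) and untouched; fingers hold the shutter lever within 0.07 rad of its open stop; other filters, vial and bottle upright within 15 mm of their starts (all of step 2 and z of amber_grip in the frame of slot_mouth between 0.026 and 0.032 m and horizontal distance between amber_grip and slot_mouth below 0.004 m and angle between amber_grip's own z axis and vertical below 0.06 rad and angle between the y axis of amber_grip and the x axis of slot_mouth, either way round below 0.12 rad and contact force between each of the arm, the fingers and amber below 0.05 N and distance of each of green_grip, blue_grip, vial_centre, bottle_centre from where it was at the start of the episode below 0.015 m and angle between each of green_grip, blue_grip, vial_centre, bottle_centre's own z axis and vertical below 0.25 rad); the arm keeps its last pose, push and grip.
It fails at once if the shutter is opened (beyond 0.25 rad) while the amber filter is not fully home (value of joint shutter above 0.25 rad and not (z of amber_grip in the frame of slot_mouth between 0.026 and 0.032 m and horizontal distance between amber_grip and slot_mouth below 0.004 m and angle between amber_grip's own z axis and vertical below 0.06 rad and angle between the y axis of amber_grip and the x axis of slot_mouth, either way round below 0.12 rad)).
It fails at once if another filter, the vial or the bottle is shifted by over 15 mm or tipped (not (distance of each of green_grip, blue_grip, vial_centre, bottle_centre from where it was at the start of the episode below 0.015 m and angle between each of green_grip, blue_grip, vial_centre, bottle_centre's own z axis and vertical below 0.25 rad)).
It also fails if it takes over 67 s, if anything falls off the work surface, if the arm or the gripper's body presses on something with over 40 N, if the wrist force passes 120 N, or if a joint passes its speed limit or range.

ROBOT

A 6-joint arm with a two-finger parallel gripper is mounted at the origin on the work surface. World frame = base frame: x ahead of the robot, y to its left, z up, the work surface at z = 0. Lengths are in mm, angles in rad, forces in N, time in s.
With the tool pointing down it reaches from about 325 to 1000 mm from the base axis. Payload 5.1 kg.
Tool frame: the origin (TCP) lies midway between the tips of the shut fingers; the grasp point (between the pads) lies 19 mm behind it (grip_depth is the distance from the TCP to the grasp point, in mm); z points along the fingers, y is the line along which they close (so a half turn about z gives the same grasp; the last joint's range is limited). The gripper opens to 85 mm and grips with 20 to 120 N. Pads are 22 mm wide; open, the fingers measure 114 mm over their backs; the gripper's body (76 mm by 85 mm) begins 54 mm behind the grasp point. The pads swing forward as they close: fully open they stand 13 mm farther back than shut.
Start: joints at [-1.333, 0.124, 1.65, -0, 1.367, -0.083], TCP at [204.929, -616.838, 231.322] pointing down, gripper open.
Joint ranges: [-2.61, 2.61], [-1.02, 2.33], [0.03, 2.71], [-1.35, 4.49], [0.32, 2.68], [-2.91, 2.91]. Speed limits (rad/s): [2.57, 2.57, 3.14, 3.14, 3.14, 3.14].

INTERFACE

Orientations are given as a 3x3 rotation matrix whose columns are the frame's x, y, z axes.
In Python, from rig import observe, read_camera, calibration, sign_off, grip_depth gives the robot as it stands.
- The arm moves only by the shell command python3 -m crank 'ROWS' [OPENING] [FORCE]. ROWS is JSON, a list of rows, each a list of 4 numbers: the shift along the tool's x, y, z scaled (see below), then the turn about the tool's z scaled (see below). In form: [[dx, dy, dz, roll], ...]. A call has 1 to 20 rows; each row is the pose to reach, as a shift and turn from the pose commanded when the call began, along the tool's axes at that moment; what a row does not reach only later rows make up. The controller multiplies each number of a shift by 15 cm and each number of a turn by 90 degrees. A row lasts 1/12 s, in which the tool goes at most 41.7 mm and 7.16 degrees, less where a joint would pass 70% of its speed; a pose out of reach is approached as far as the arm can. A call with a number of a shift or a turn outside -1 to 1 is refused whole. A call with a gripper value outside its range is refused whole. OPENING is the finger opening in mm, from 0 to 85.4, set as the call begins (- or left out, the last holds). The fingers move at their own pace and stop on an object; FORCE is the grip in N (left out, the last holds). Time passes only in rows, so rows that repeat a pose let the fingers close. It gives the time, the measured TCP pose, the force and the opening at its end, in the units of the state.
- observe(): the state, without advancing time (a new reading comes with each control period).
- read_camera(name): name is "scene" or "top" or "wrist"; returns the picture (480x640x3 uint8, red, green, blue); there is no depth.
- calibration(name): a dict with "fx", "fy", "cx", "cy" (pixels), "distortion" ([k1, k2, p1, p2, k3] as OpenCV has them; the pictures are not rectified), "world_from_camera" (4x4, takes a point from camera to world coordinates). Camera axes: x right, y down, z forward; pixel columns grow to the right and rows downward; lengths in mm; the calibration is good to about 2 mm. A picture is of the moment at which its call begins: read the wrist's pose just before it. calibration takes no time and is no camera call; for the wrist camera it gives the pose at the moment of the call.
- sign_off(): hands the job in, once; it reports no verdict.
The state is a dict: "t": time; "joints": joint angles; "dq": joint speeds; "joint_torque": joint torques, N m; "position": TCP position; "ee_rot": TCP orientation; "force": force on the tool from outside, world axes, zero at the start; "moment": the same for the moment, N m; "opening": opening from 0.0 (shut) to 1.0 (fully open).
Only numpy, scipy, OpenCV 4.12 (cv2) and the standard library are available. Lean on these libraries where they do the work, as an engineer would, in place of code of your own. Each camera call takes 0.05 s, during which the arm holds its last target. There are 200 camera calls.

## Working session

There is one attempt and no reset: what is moved stays moved. The work goes in short steps, Python scripts to look and compute and a shell command to move; the robot and the scene stay as the last step left them, time stands still between calls to the robot, and variables do not carry over. Pictures are saved under pics/ and viewed, on a budget of 10 in all, crops included, one or two more only if the job needs it, and the job is handed in when it is done.

```bash
mkdir -p pics; ls; python3 - <<'E'
from rig import *
import cv2,numpy as np
ims=[]
for n in ("scene","top","wrist"):
    im=read_camera(n)[:,:,::-1].copy(); cv2.imwrite(f"pics/{n}0.png",im)
    c=calibration(n); print(n,{k:np.round(v,3).tolist() for k,v in c.items()})
print(observe()); print(grip_depth)
E
```

```text
pics
scene {'fx': 536.263, 'fy': 536.263, 'cx': 324.766, 'cy': 239.323, 'distortion': [-0.079, 0.0, 0.0, 0.0, 0.0], 'world_from_camera': [[0.853, 0.327, -0.408, 1005.365], [0.522, -0.523, 0.673, -900.349], [0.007, -0.787, -0.617, 829.71], [0.0, 0.0, 0.0, 1.0]]}
top {'fx': 436.446, 'fy': 436.446, 'cx': 324.593, 'cy': 243.593, 'distortion': [0.027, 0.0, 0.0, 0.0, 0.0], 'world_from_camera': [[0.023, -0.992, 0.126, 422.212], [-1.0, -0.023, 0.003, -120.353], [0.0, -0.126, -0.992, 1018.066], [0.0, 0.0, 0.0, 1.0]]}
wrist {'fx': 365.308, 'fy': 365.308, 'cx': 315.955, 'cy': 239.696, 'distortion': [0.019, 0.0, 0.0, 0.0, 0.0], 'world_from_camera': [[0.316, -0.906, -0.282, 277.014], [-0.949, -0.302, -0.091, -592.887], [-0.003, 0.296, -0.955, 372.196], [0.0, 0.0, 0.0, 1.0]]}
{'t': 0.15, 'joints': array([-1.33263905e+00,  1.24355426e-01,  1.65140108e+00, -1.63147432e-05,
        1.36751283e+00, -8.26287408e-02]), 'dq': array([-0.00018987, -0.00199226, -0.00267284,  0.00045876,  0.00144773,
       -0.00059953]), 'joint_torque': array([ 5.65278715e-04, -4.24229407e+01, -3.66013134e+01, -3.68751660e-05,
        4.66828526e-03,  1.09438236e-05]), 'position': array([ 204.78633149, -616.37522304,  230.31122145]), 'ee_rot': array([[ 9.48986853e-01,  3.15315372e-01, -4.11077041e-04],
       [ 3.15315616e-01, -9.48985469e-01,  1.62558414e-03],
       [ 1.22465529e-04, -1.67227699e-03, -9.99998594e-01]]), 'force': array([ 0.26476858, -0.32033478, -0.04625352]), 'moment': array([-0.01450108,  0.00356522,  0.03022938]), 'opening': 1.0033941973063925}
18.700000000000003
```

View pics/scene0.png

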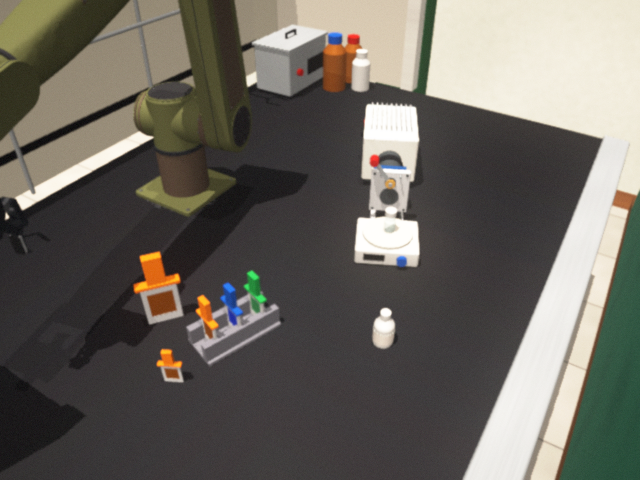

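View pics/top0.png

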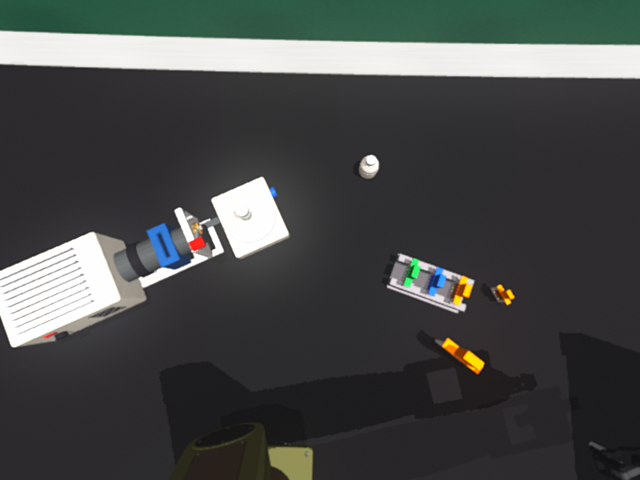

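The large image holds three candidates for the orange part: a big one (scene 155,285), one in the rack (207,315) and a small one (170,365). The middle-sized one is the one in the rack, and its collar and grip match its green and blue neighbours. I'll confirm that in a crop and measure.

```bash
cat > h.py <<'E'
import cv2,numpy as np
from rig import *
def ray(c,uv):
    K=np.array([[c["fx"],0,c["cx"]],[0,c["fy"],c["cy"]],[0,0,1]]);uv=np.array(uv,float).reshape(-1,1,2)
    n=cv2.undistortPoints(uv,K,np.array(c["distortion"])).reshape(-1,2)
    T=np.array(c["world_from_camera"]);d=np.c_[n,np.ones(len(n))]@T[:3,:3].T
    return T[:3,3],d
def onz(c,uv,z):
    o,d=ray(c,uv);return o+d*((z-o[2])/d[:,2])[:,None]
def proj(c,P):
    K=np.array([[c["fx"],0,c["cx"]],[0,c["fy"],c["cy"]],[0,0,1]]);T=np.linalg.inv(np.array(c["world_from_camera"]))
    return cv2.projectPoints(np.array(P,float).reshape(-1,1,3),cv2.Rodrigues(T[:3,:3])[0],T[:3,3],K,np.array(c["distortion"]))[0].reshape(-1,2)
def tri(c1,u1,c2,u2):
    A=[];b=[]
    for c,u in((c1,u1),(c2,u2)):
        o,d=ray(c,u);d=d[0]/np.linalg.norm(d[0]);M=np.eye(3)-np.outer(d,d);A.append(M);b.append(M@o)
    x,r,_,_=np.linalg.lstsq(np.vstack(A),np.hstack(b),rcond=None);return x,float(np.sqrt(r[0]))
HUE=dict(orange=(5,20),green=(50,75),blue=(105,125))
def mask(im,col,smin=150,vmin=60):
    h=cv2.cvtColor(im,cv2.COLOR_BGR2HSV)
    if col=="red": return (((h[...,0]<4)|(h[...,0]>174))&(h[...,1]>smin)&(h[...,2]>vmin)).astype(np.uint8)
    a,b=HUE[col];return cv2.inRange(h,(a,smin,vmin),(b,255,255))//255
def blobs(m,amin=15):
    n,l,s,c=cv2.connectedComponentsWithStats(m)
    return [(s[i,:5].tolist(),c[i].round(1).tolist(),l==i) for i in range(1,n) if s[i,4]>=amin]
E
python3 - <<'E'
from h import *
s=cv2.imread("pics/scene0.png");t=cv2.imread("pics/top0.png")
for n,im in(("scene",s),("top",t)):
    for col in("orange","green","blue","red"):
        for b in blobs(mask(im,col)): print(n,col,b[0],b[1])
a=cv2.resize(s[240:390,130:290],(640,600),interpolation=cv2.INTER_CUBIC)
b=cv2.resize(t[190:290,140:300],None,fx=2.5,fy=2.5,interpolation=cv2.INTER_CUBIC)
c=cv2.resize(t[245:325,375:535],None,fx=2.5,fy=2.5,interpolation=cv2.INTER_CUBIC)
d=cv2.resize(s[90:280,340:440],(300,570))
o=np.zeros((600,800,3),np.uint8);o[:600,:400]=cv2.resize(a,(400,600))[:,:400]
o[:250,400:800]=b;o[250:450,400:]=c
cv2.imwrite("pics/c1.png",o);
E
```

```text
scene orange [323, 43, 38, 49, 1302] [337.6, 65.8]
scene orange [386, 180, 9, 7, 26] [390.7, 182.4]
scene orange [614, 192, 20, 17, 224] [623.2, 199.9]
scene orange [133, 251, 48, 43, 959] [154.5, 273.7]
scene orange [148, 291, 28, 25, 474] [161.4, 302.9]
scene orange [195, 295, 24, 43, 405] [205.7, 314.5]
scene orange [156, 349, 26, 19, 268] [168.0, 359.1]
scene orange [166, 369, 12, 9, 87] [171.5, 373.0]
scene green [244, 271, 22, 32, 327] [254.0, 286.3]
scene blue [329, 33, 12, 11, 115] [334.5, 37.9]
scene blue [382, 166, 23, 3, 34] [392.7, 167.0]
scene blue [398, 257, 8, 10, 67] [401.3, 261.2]
scene blue [220, 283, 23, 42, 426] [230.6, 301.5]
scene red [348, 34, 11, 10, 92] [353.1, 38.8]
scene red [297, 69, 6, 7, 33] [299.7, 71.7]
scene red [371, 155, 8, 11, 77] [374.4, 160.2]
top orange [451, 280, 22, 24, 180] [459.8, 290.6]
top orange [496, 284, 19, 21, 150] [503.6, 294.0]
top orange [442, 338, 43, 37, 391] [461.5, 355.3]
top green [404, 258, 16, 29, 227] [411.9, 272.0]
top blue [270, 187, 7, 10, 40] [273.0, 191.4]
top blue [147, 223, 43, 45, 855] [163.9, 245.7]
top blue [428, 266, 16, 29, 183] [435.0, 280.5]
top red [189, 237, 17, 13, 149] [197.1, 243.3]
top red [44, 333, 12, 5, 24] [49.0, 334.8]
```

View pics/c1.png

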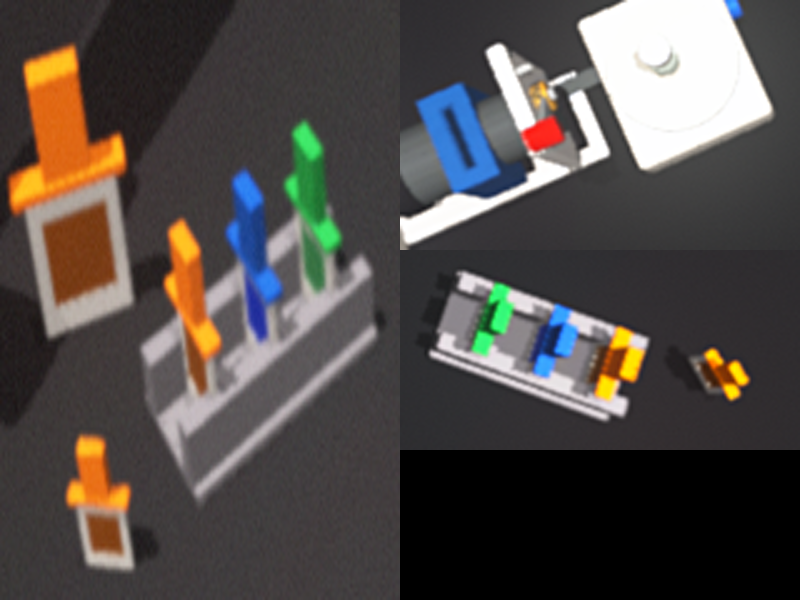

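The crop confirms it. The orange filter in the rack is the same size as its green and blue neighbours, while the loose ones (scene 155,285 and 170,365) are larger and smaller. Next are coarse positions.

```bash
python3 - <<'E'
from h import *
S=calibration("scene");T=calibration("top")
t=cv2.imread("pics/top0.png")
print("grip top",tri(S,[202.4,298],T,[466,283]), onz(T,[[466,283]],130))
print("knob",tri(S,[374.4,160.2],T,[197.1,243.3]))
print("slot",onz(T,[[162.8,246.8]],120))
# lamp direction: block contour
b=[x for x in blobs(mask(t,"blue")) if x[0][4]>500][0]
cn=cv2.findContours(b[2].astype(np.uint8),cv2.RETR_EXTERNAL,cv2.CHAIN_APPROX_NONE)[0][0]
P=onz(T,cn.reshape(-1,2),120)[:,:2].astype(np.float32);print("block",cv2.minAreaRect(P))
# rack filters: blob shifts
g=[blobs(mask(t,c))for c in("green",)]
P=onz(T,[[411.9,272.0],[435,280.5],[459.8,290.6]],110);print(P, np.degrees(np.arctan2(*(P[0]-P[2])[1::-1])))
print("vial",onz(T,[[242,212]],118),"bottle",onz(T,[[369,163]],85))
E
```

```text
grip top (array([ 455.33574995, -408.98339078,  137.26212076]), 11.614815005346673) [[ 461.83091197 -405.70618316  130.        ]]
knob (array([522.27429643, 125.10427986, 188.76017207]), 0.8360772687013823)
slot [[522.17165768 215.83226402 120.        ]]
block ((523.336669921875, 207.972412109375), (99.43699645996094, 55.07184600830078), 29.032732009887695)
[[ 482.74267903 -300.67575274  110.        ]
 [ 466.29712354 -348.35012851  110.        ]
 [ 446.77238077 -399.11333618  110.        ]] 69.92707759511678
vial [[599.61220619  56.67880366 118.        ]] bottle [[ 722.51094436 -211.52089453   85.        ]]
```

```bash
cat >> h.py <<'E'
def go(target,yang=None):
    """units of shift/roll to bring TCP to target, tool y to world angle yang (mod 180)"""
    o=observe();R=o["ee_rot"];d=R.T@(np.array(target)-o["position"])/150
    a=np.degrees(np.arctan2(R[1,1],R[0,1]));r=None
    if yang is not None: r=-(((yang-a)+90)%180-90)/90
    print("pos",o["position"].round(1),"yang",a.round(2),"units",d.round(4),"roll",r,"t",round(o["t"],2),"F",o["force"].round(1),"open",round(o["opening"],3),"j",o["joints"].round(2))
E
python3 -m crank '[[0.17,-0.07,0,0.07],[0.34,-0.14,0,0.14],[0.5,-0.2,0,0.21],[0.67,-0.27,0,0.28],[0.84,-0.34,0,0.35],[1,-0.4,0,0.42],[1,-0.4,0,0.43]]' 85
python3 -c "
from h import *;go([457,-405,220],70)"
```

```text
t: 0.73
position: [331.2, -509.8, 230.9]
ee_rot: [[0.938, -0.347, 0.001], [-0.347, -0.938, 0.002], [0.0, -0.002, -1.0]]
force: [1.0, 0.6, -0.2]
opening: 0.992
pos [ 331.2 -509.8  230.9] yang -110.3 units [ 0.5445 -0.9462  0.075 ] roll -0.003279127107917172 t 0.73 F [ 1.   0.6 -0.2] open 0.992 j [-1.08  0.03  1.75  0.    1.36  0.84]
```

```bash
python3 -m crank '[[0.1,-0.17,0,0],[0.2,-0.34,0.02,0],[0.3,-0.5,0.04,0],[0.4,-0.67,0.06,0],[0.5,-0.84,0.07,0],[0.54,-0.93,0.07,0],[0.54,-0.94,0.07,0],[0.54,-0.94,0.07,0],[0.54,-0.94,0.07,0]]'
python3 - <<'E'
from h import *
go([457,-405,220],70)
im=read_camera("wrist")[:,:,::-1].copy();cv2.imwrite("pics/w1.png",im)
for c in("orange","blue","green"):
    for b in blobs(mask(im,c)): print(c,b[0],b[1])
E
```

```text
t: 1.48
position: [452.6, -409.2, 220.8]
ee_rot: [[0.938, -0.348, -0.001], [-0.348, -0.938, -0.001], [-0.0, 0.001, -1.0]]
force: [0.0, -0.6, -0.5]
opening: 0.994
pos [ 452.6 -409.2  220.8] yang -110.34 units [ 0.0179 -0.0368  0.0056] roll -0.003752962885195959 t 1.48 F [ 0.  -0.6 -0.5] open 0.994 j [-0.82  0.04  1.75 -0.    1.34  1.1 ]
orange [416, 175, 32, 31, 239] [433.4, 184.8]
orange [309, 214, 19, 50, 289] [318.5, 225.3]
orange [309, 232, 2, 20, 25] [309.6, 241.0]
orange [310, 258, 18, 9, 25] [316.1, 264.6]
orange [335, 322, 55, 44, 1463] [360.1, 343.5]
orange [313, 355, 108, 31, 418] [364.3, 369.1]
orange [343, 371, 65, 67, 2508] [372.9, 401.4]
orange [319, 381, 23, 6, 37] [330.5, 383.2]
blue [227, 199, 35, 70, 1406] [245.1, 239.2]
green [144, 195, 51, 76, 2547] [171.1, 238.5]
```

View pics/w1.png

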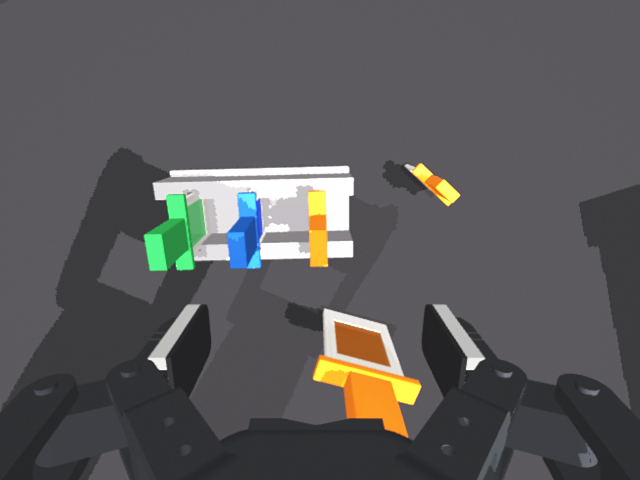

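```bash
python3 - <<'E'
from h import *
W=calibration("wrist");T=calibration("top");S=calibration("scene")
print(np.round(W["world_from_camera"],3))
print("amber W",onz(W,[[318,244]],130),"top",onz(T,[[466,283]],130),"scene",onz(S,[[202.4,298]],130))
# rack top corners (48)
print("rack W",onz(W,[[353,180],[353,248],[155,190]],48).round(0).tolist())
print("rack T",onz(T,[[400,254],[474,281],[388,288],[464,310]],48).round(0).tolist())
o=observe();p=o["position"];print("tcp in wrist",proj(W,[p]))
E
```

```text
[[-3.48000e-01 -8.95000e-01 -2.78000e-01  5.23719e+02]
 [-9.38000e-01  3.32000e-01  1.03000e-01 -4.35720e+02]
 [-0.00000e+00  2.97000e-01 -9.55000e-01  3.62753e+02]
 [ 0.00000e+00  0.00000e+00  0.00000e+00  1.00000e+00]]
amber W [[ 452.57459298 -410.78564537  130.        ]] top [[ 461.83091197 -405.70618316  130.        ]] scene [[ 442.14492897 -408.06836825  130.        ]]
rack W [[471.0, -450.0, 48.0], [413.0, -430.0, 48.0], [522.0, -287.0, 48.0]]
rack T [[526.0, -287.0, 48.0], [470.0, -450.0, 48.0], [450.0, -260.0, 48.0], [406.0, -427.0, 48.0]]
tcp in wrist [[316.29798369 310.1620823 ]]
```

```bash
python3 - <<'E'
from h import *
im=cv2.imread("pics/w1.png");W=calibration("wrist")
h=cv2.cvtColor(im,cv2.COLOR_BGR2HSV)
for r in range(186,272,3):
    x=[c for c in range(296,345) if h[r,c,1]>120 and 3<h[r,c,0]<35]
    if x: print(r,x[0],x[-1],h[r,318].tolist(),h[r,324].tolist(),h[r,312].tolist())
R=np.array(observe()["ee_rot"])
o=np.array([452.6,-410.8,0])
u=np.array([np.cos(np.radians(-20.0)),np.sin(np.radians(-20.0)),0]);v=np.array([-u[1],u[0],0])
for z,a,b in((130,13,6),(84,31,7)):
    print(z,proj(W,[o+u*a*i+v*b*j+[0,0,z] for i,j in((1,1),(1,-1),(-1,-1),(-1,1))]).round(1).tolist())
E
```

```text
192 308 325 [30, 177, 255] [30, 166, 255] [30, 185, 255]
195 308 325 [30, 161, 255] [30, 162, 255] [30, 165, 255]
198 309 325 [30, 163, 255] [30, 164, 255] [30, 167, 255]
201 309 325 [30, 163, 255] [30, 165, 255] [30, 166, 255]
204 309 325 [30, 163, 255] [30, 166, 255] [30, 166, 255]
207 309 325 [30, 164, 255] [30, 165, 255] [30, 167, 255]
210 309 325 [30, 164, 255] [30, 164, 255] [30, 169, 255]
213 309 325 [27, 194, 255] [30, 165, 255] [30, 169, 255]
216 309 325 [15, 220, 247] [15, 225, 249] [15, 221, 247]
219 309 325 [15, 221, 246] [15, 224, 247] [15, 222, 246]
222 309 325 [15, 220, 247] [15, 225, 247] [15, 222, 246]
225 309 325 [15, 222, 246] [15, 223, 248] [15, 222, 246]
228 310 325 [15, 222, 246] [15, 224, 247] [15, 222, 246]
231 309 326 [21, 210, 255] [22, 209, 255] [22, 209, 255]
234 309 327 [22, 208, 255] [22, 209, 255] [22, 209, 255]
237 309 327 [22, 209, 255] [22, 209, 255] [22, 210, 255]
240 309 327 [22, 208, 255] [22, 210, 255] [22, 210, 255]
243 310 326 [21, 208, 255] [22, 208, 255] [22, 207, 255]
246 310 326 [21, 208, 255] [22, 210, 255] [22, 210, 255]
249 310 326 [22, 210, 255] [21, 210, 255] [21, 208, 255]
252 310 326 [21, 208, 255] [21, 209, 255] [21, 211, 255]
255 311 326 [21, 209, 255] [21, 209, 255] [21, 211, 255]
258 310 327 [21, 209, 255] [21, 209, 255] [21, 210, 255]
261 310 327 [21, 207, 255] [21, 210, 255] [22, 209, 255]
264 310 328 [22, 212, 255] [23, 210, 255] [22, 211, 255]
130 [[308.8, 225.2], [327.0, 225.1], [326.9, 262.1], [309.3, 262.2]]
84 [[308.4, 186.9], [326.7, 186.8], [326.5, 262.7], [309.3, 262.8]]
```

```bash
python3 -c "
from h import *;go([450.2,-409.9,150],71)"
```

```text
pos [ 452.4 -409.4  220.9] yang -110.38 units [-0.0127  0.0078  0.4728] roll -0.015289057150113826 t 1.53 F [-0.1  0.1  0.2] open 0.991 j [-0.82  0.04  1.75 -0.    1.34  1.1 ]
```

```bash
python3 -m crank '[[-0.013,0.008,0.1,-0.015],[-0.013,0.008,0.2,-0.015],[-0.013,0.008,0.3,-0.015],[-0.013,0.008,0.4,-0.015],[-0.013,0.008,0.47,-0.015],[-0.013,0.008,0.47,-0.015],[-0.013,0.008,0.47,-0.015],[-0.013,0.008,0.47,-0.015]]' 40 30 >/dev/null
python3 - <<'E'
from h import *
go([450.2,-409.9,92],71)
im=read_camera("wrist")[:,:,::-1].copy();cv2.imwrite("pics/w2.png",im)
W=calibration("wrist");h=cv2.cvtColor(im,cv2.COLOR_BGR2HSV)
p0=np.array([450.2,-409.9,0]);th=np.radians(-19);u=np.array([np.cos(th),np.sin(th),0]);v=np.array([-u[1],u[0],0])
for z,a,b in((130,13,6),(84,31,7)):
    print(z,proj(W,[p0+u*a*i+v*b*j+[0,0,z] for i,j in((1,1),(1,-1),(-1,-1),(-1,1))]).round(1).tolist())
for r in range(150,440,6):
    x=[c for c in range(280,360) if h[r,c,1]>120 and 3<h[r,c,0]<35]
    if x: print(r,x[0],x[-1],h[r,318].tolist())
E
```

```text
pos [ 451.2 -409.8  151.4] yang -109.0 units [-0.0063  0.0025  0.396 ] roll -5.3393685829582357e-05 t 2.2 F [ 0.1 -0.4  0.7] open 0.47 j [-0.83  0.1   1.82 -0.    1.23  1.08]
130 [[304.8, 266.1], [329.8, 266.1], [329.2, 314.7], [305.2, 314.6]]
84 [[305.1, 208.8], [329.0, 208.8], [327.9, 304.5], [305.8, 304.5]]
210 305 327 [29, 192, 255]
216 305 327 [30, 167, 255]
222 305 327 [30, 171, 255]
228 305 327 [30, 171, 255]
234 306 327 [30, 170, 255]
240 306 327 [17, 219, 253]
246 306 327 [14, 222, 245]
252 306 327 [14, 222, 244]
258 305 328 [14, 222, 244]
264 305 328 [14, 221, 245]
270 305 328 [21, 210, 255]
276 305 328 [21, 210, 255]
282 305 328 [21, 210, 255]
288 306 328 [21, 212, 255]
294 305 329 [21, 212, 255]
300 305 329 [21, 213, 255]
306 305 329 [21, 211, 255]
312 305 329 [21, 214, 255]
366 335 353 [120, 11, 46]
372 335 359 [140, 10, 77]
378 335 359 [143, 13, 77]
384 336 359 [143, 13, 78]
390 336 359 [135, 11, 92]
396 337 359 [128, 11, 91]
402 337 359 [135, 11, 90]
408 338 359 [135, 11, 90]
414 354 359 [120, 8, 91]
420 314 328 [15, 219, 248]
```

View pics/w2.png

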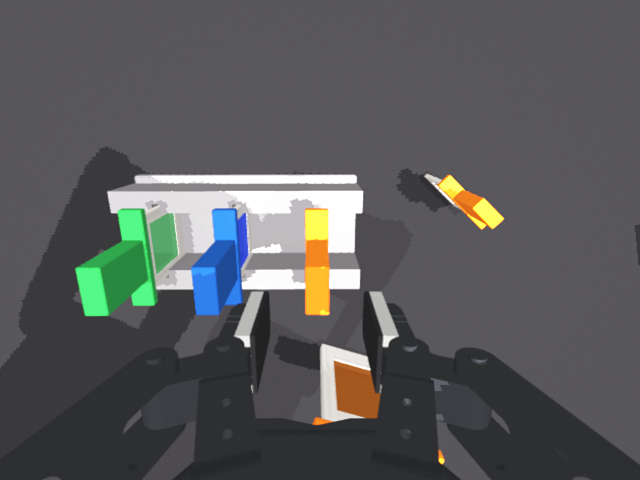

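```bash
python3 - <<'E'
from h import *
T=calibration("top");S=calibration("scene")
print(tri(S,[151,256],T,[476,366]),tri(S,[170,352],T,[510,293]))
for z in (100,130,160): print(z,onz(T,[[476,366]],z),onz(S,[[151,256]],z))
E
```

```text
(array([ 308.61364609, -404.67075727,  171.11631641]), 6.554890065568579) (array([ 446.30302307, -511.78163246,   83.25984935]), 2.2037797456677892)
100 [[ 295.1884874  -432.12929491  100.        ]] [[ 238.79230668 -349.21343698  100.        ]]
130 [[ 299.33927603 -421.94125351  130.        ]] [[ 270.30778402 -371.8718414   130.        ]]
160 [[ 303.49006466 -411.75321212  160.        ]] [[ 301.82326135 -394.53024582  160.        ]]
```

```bash
python3 -m crank '[[-0.006,0.003,0.08,0],[-0.006,0.003,0.16,0],[-0.006,0.003,0.24,0],[-0.006,0.003,0.32,0],[-0.006,0.003,0.37,0],[-0.006,0.003,0.395,0],[-0.006,0.003,0.395,0],[-0.006,0.003,0.395,0],[-0.006,0.003,0.395,0]]'
python3 -c "
from h import *;go([450.2,-409.9,92],71)"
python3 -m crank '[[0,0,0,0],[0,0,0,0],[0,0,0,0],[0,0,0,0],[0,0,0,0],[0,0,0,0],[0,0,0,0],[0,0,0,0]]' 4 35
python3 -c "
from h import *;go([450.2,-409.9,210],71)"
```

```text
t: 3.0
position: [450.4, -409.5, 91.8]
ee_rot: [[0.946, -0.325, 0.001], [-0.325, -0.946, -0.001], [0.001, 0.001, -1.0]]
force: [0.5, -0.1, 0.2]
opening: 0.471
pos [ 450.4 -409.5   91.8] yang -108.97 units [-0.0006  0.0032 -0.0016] roll 0.000363077155752636 t 3.0 F [ 0.5 -0.1  0.2] open 0.471 j [-0.83  0.16  1.86  0.    1.12  1.08]
t: 3.67
position: [450.4, -409.5, 91.9]
ee_rot: [[0.946, -0.325, 0.001], [-0.325, -0.946, -0.001], [0.001, 0.001, -1.0]]
force: [0.2, -0.3, 4.9]
opening: 0.134
pos [ 450.4 -409.5   91.9] yang -108.97 units [ 5.000e-04  3.300e-03 -7.875e-01] roll 0.00032687763626566065 t 3.67 F [ 0.2 -0.3  4.9] open 0.134 j [-0.83  0.16  1.86 -0.    1.12  1.08]
```

```bash
python3 -m crank '[[0,0,-0.04,0],[0,0,-0.1,0],[0,0,-0.2,0],[0,0,-0.32,0],[0,0,-0.44,0],[0,0,-0.56,0],[0,0,-0.68,0],[0,0,-0.8,0],[0,0,-0.92,0],[0,0,-1,0],[0,0,-1,0]]'
python3 -m crank '[[0,0,-0.1,0],[0,0,-0.2,0],[0,0,-0.3,0],[0,0,-0.4,0],[0,0,-0.4,0],[0,0,-0.4,0]]'
python3 - <<'E'
from h import *
go([522,216,300],-64)
for n in("wrist","scene","top"): cv2.imwrite(f"pics/{n}3.png",read_camera(n)[:,:,::-1])
a=cv2.imread("pics/wrist3.png");b=cv2.imread("pics/scene3.png")[150:400,80:400]
cv2.imwrite("pics/c3.png",np.hstack([cv2.resize(a,(400,300)),cv2.resize(b,(384,300))]))
E
```

```text
t: 4.58
position: [451.0, -409.9, 244.8]
ee_rot: [[0.946, -0.325, 0.004], [-0.325, -0.946, -0.004], [0.005, 0.002, -1.0]]
force: [0.5, -0.4, 0.9]
opening: 0.134
t: 5.08
position: [450.5, -409.6, 302.8]
ee_rot: [[0.946, -0.325, 0.002], [-0.325, -0.946, -0.002], [0.003, 0.001, -1.0]]
force: [-0.8, -0.7, -1.3]
opening: 0.132
pos [ 450.5 -409.6  302.8] yang -108.97 units [-0.9048 -4.0989  0.0106] roll -0.4996509033841802 t 5.08 F [-0.8 -0.7 -1.3] open 0.132 j [-0.83 -0.    1.66  0.    1.48  1.08]
```

View pics/c3.png

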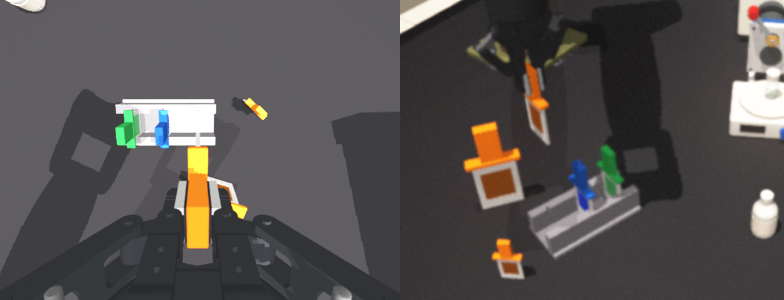

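```bash
python3 -m crank '[[-0.04,-0.12,0,-0.06],[-0.08,-0.24,0,-0.13],[-0.12,-0.36,0,-0.2],[-0.16,-0.48,0,-0.27],[-0.2,-0.6,0,-0.34],[-0.25,-0.72,0,-0.41],[-0.29,-0.84,0,-0.47],[-0.325,-0.946,0,-0.5],[-0.325,-0.946,0,-0.5]]' >/dev/null
python3 -m crank '[[0.06,-0.12,0,0],[0.12,-0.24,0,0],[0.18,-0.37,0,0],[0.24,-0.5,0,0],[0.31,-0.63,0,0],[0.37,-0.76,0,0],[0.44,-0.9,0,0]]' >/dev/null
python3 -m crank '[[0.06,-0.12,0,0],[0.12,-0.24,0,0],[0.18,-0.37,0,0],[0.24,-0.5,0,0],[0.31,-0.63,0,0],[0.37,-0.76,0,0],[0.44,-0.9,0,0]]' >/dev/null
python3 -m crank '[[0.06,-0.12,0,0],[0.12,-0.24,0,0],[0.18,-0.37,0,0],[0.24,-0.5,0,0],[0.31,-0.63,0,0],[0.37,-0.76,0,0],[0.41,-0.85,0,0],[0.41,-0.85,0,0],[0.41,-0.85,0,0],[0.41,-0.85,0,0]]'
python3 - <<'E'
from h import *
go([522,216,300],-64)
W=calibration("wrist")
for n in("wrist",): cv2.imwrite(f"pics/{n}4.png",read_camera(n)[:,:,::-1])
np.save("W4.npy",W,allow_pickle=True)
E
```

```text
t: 7.98
position: [449.6, 182.3, 300.5]
ee_rot: [[0.899, 0.438, -0.001], [0.438, -0.899, -0.001], [-0.001, 0.0, -1.0]]
force: [-0.1, -0.5, -1.0]
opening: 0.134
pos [449.6 182.3 300.5] yang -64.02 units [0.5322 0.0095 0.0027] roll -0.00023705596078668932 t 7.98 F [-0.1 -0.5 -1. ] open 0.134 j [ 0.27 -0.28  1.92 -0.    1.51  1.39]
```

View pics/wrist4.png

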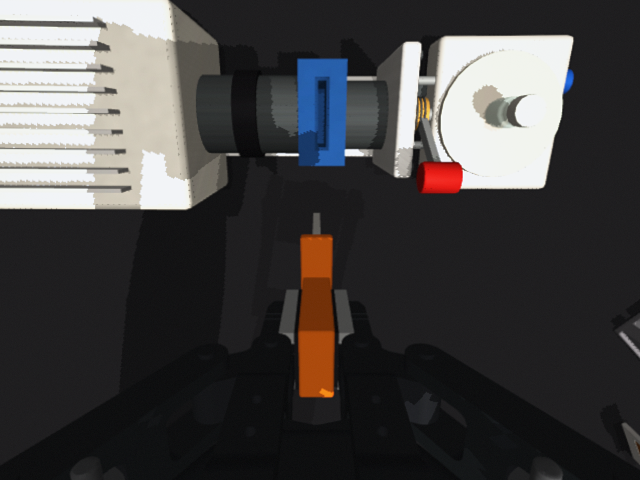

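```bash
python3 - <<'E'
from h import *
im=cv2.imread("pics/wrist4.png");W=np.load("W4.npy",allow_pickle=True).item()
m=mask(im,"blue",100,40);b=[x for x in blobs(m) if x[0][4]>1500 and x[0][0]<400][0];print(b[0])
m=b[2]
L=[];R=[]
for r in range(70,158,4):
    x=np.where(m[r])[0];L.append([x[0],r]);R.append([x[-1]+1,r])
for n,e in(("L",L),("R",R)):
    P=onz(W,e,120)[:,:2];vx,vy,x,y=cv2.fitLine(P.astype(np.float32),cv2.DIST_HUBER,0,.01,.01).ravel();print(n,e[0],e[-1],np.degrees(np.arctan2(vy,vx)),x,y)
T=[];B=[]
for c in range(303,345,4):
    y=np.where(m[:,c])[0];T.append([c,y[0]]);B.append([c,y[-1]+1])
print(T[0],T[-1],B[0],B[-1])
cor=onz(W,[[L[0][0],T[0][1]],[R[0][0],T[-1][1]],[R[-1][0],B[-1][1]],[L[-1][0],B[0][1]]],120)[:,:2]
print(cor.round(1).tolist(),cor.mean(0),[np.linalg.norm(cor[i]-cor[i-1]).round(1) for i in range(4)])
# slot: dark pixels inside the block
g=cv2.cvtColor(im,cv2.COLOR_BGR2GRAY)
for r in range(64,166,6): print(r,g[r,308:338].tolist())
print([ (r,int(g[r,321])) for r in list(range(70,90))+list(range(138,158))])
E
```

```text
[297, 58, 51, 109, 5305]
L [np.int64(297), 70] [np.int64(299), 154] 26.190512 520.5072 233.94026
R [np.int64(348), 70] [np.int64(345), 154] 25.80805 533.57477 195.0993
[303, np.int64(58)] [343, np.int64(58)] [303, np.int64(166)] [343, np.int64(167)]
[[557.5, 251.8], [575.3, 215.3], [498.4, 178.1], [481.7, 214.4]] [528.22569288 214.89404932] [np.float64(84.6), np.float64(40.6), np.float64(85.4), np.float64(40.0)]
64 [86, 87, 86, 85, 87, 87, 87, 88, 86, 88, 86, 86, 85, 86, 86, 87, 87, 87, 88, 87, 88, 88, 87, 88, 87, 88, 87, 88, 87, 87]
70 [88, 88, 89, 88, 88, 89, 88, 88, 88, 87, 87, 87, 87, 88, 87, 88, 87, 87, 87, 87, 85, 85, 85, 87, 87, 87, 87, 87, 88, 87]
76 [89, 89, 88, 87, 88, 87, 87, 81, 79, 80, 79, 79, 77, 79, 78, 77, 76, 74, 74, 73, 72, 78, 84, 86, 87, 87, 87, 88, 88, 88]
82 [89, 88, 88, 87, 87, 87, 83, 74, 69, 58, 36, 26, 24, 23, 24, 20, 20, 23, 42, 55, 57, 67, 80, 84, 85, 87, 85, 87, 89, 87]
88 [87, 88, 86, 87, 89, 87, 82, 72, 70, 57, 36, 27, 26, 25, 25, 26, 22, 22, 42, 55, 58, 70, 83, 87, 87, 87, 87, 87, 87, 88]
94 [87, 87, 87, 87, 88, 88, 83, 72, 66, 64, 57, 54, 53, 54, 55, 
[... 1155 characters left out ...]
, 91, 91, 91, 91, 92, 91, 90]
154 [52, 52, 53, 54, 53, 53, 54, 54, 53, 53, 53, 75, 90, 93, 91, 91, 91, 91, 92, 91, 92, 92, 92, 92, 91, 91, 90, 90, 90, 89]
160 [52, 52, 53, 53, 52, 53, 52, 53, 53, 53, 54, 70, 88, 91, 89, 89, 90, 90, 90, 88, 91, 90, 90, 91, 91, 89, 91, 90, 90, 89]
[(70, 88), (71, 87), (72, 88), (73, 87), (74, 88), (75, 88), (76, 79), (77, 60), (78, 63), (79, 60), (80, 47), (81, 29), (82, 23), (83, 21), (84, 20), (85, 21), (86, 19), (87, 19), (88, 25), (89, 37), (138, 53), (139, 53), (140, 54), (141, 54), (142, 54), (143, 41), (144, 28), (145, 27), (146, 27), (147, 52), (148, 61), (149, 55), (150, 76), (151, 90), (152, 90), (153, 91), (154, 93), (155, 92), (156, 92), (157, 91)]
```

```bash
python3 - <<'E'
from h import *
im=cv2.imread("pics/wrist4.png");W=np.load("W4.npy",allow_pickle=True).item()
print("slot",onz(W,[[321.6,112.7],[321.6,75.3],[321.6,149.8],[313.7,112],[329.5,112]],120).round(1).tolist())
th=np.radians(26);u=np.array([np.cos(th),np.sin(th),0]);v=np.array([-u[1],u[0],0]);p=np.array([449.6,182.3,300.5])
for z,a,b in((38,13,6),(-8,31,7),(-82,25,2)):
    print(z,proj(W,[p+u*a*i+v*b*j+[0,0,z] for i,j in((1,1),(1,-1),(-1,-1),(-1,1))]).round(1).tolist())
h=cv2.cvtColor(im,cv2.COLOR_BGR2HSV)
for r in list(range(206,242,3))+list(range(242,400,10)):
    x=[c for c in range(290,350) if (h[r,c,1]>120 and 3<h[r,c,0]<35)]
    w=[c for c in range(290,350) if h[r,c,2]>75]
    print(r,x[:1],x[-1:],w[:1],w[-1:],h[r,317].tolist())
E
```

```text
slot [[529.4, 216.1, 120.0], [554.8, 228.6, 120.0], [502.5, 202.8, 120.0], [527.0, 222.2, 120.0], [532.7, 210.4, 120.0]]
38 [[296.8, 331.0], [334.1, 331.0], [333.0, 398.1], [298.0, 398.1]]
-8 [[299.3, 236.3], [332.1, 236.4], [330.4, 360.7], [301.0, 360.7]]
-82 [[312.7, 211.5], [319.1, 211.5], [318.9, 284.8], [312.9, 284.8]]
206 [] [] [] [] [135, 18, 28]
209 [] [] [] [] [120, 10, 25]
212 [] [] [] [] [0, 0, 41]
215 [] [] [314] [319] [21, 19, 94]
218 [] [] [314] [319] [21, 19, 94]
221 [] [] [314] [319] [21, 19, 94]
224 [] [] [313] [319] [20, 17, 92]
227 [] [] [313] [319] [21, 19, 94]
230 [] [] [313] [319] [20, 16, 95]
233 [] [] [313] [319] [15, 16, 95]
236 [300] [332] [301] [331] [12, 239, 125]
239 [300] [332] [300] [332] [11, 236, 171]
242 [300] [332] [300] [332] [12, 239, 172]
252 [300] [332] [300] [332] [12, 236, 173]
262 [300] [332] [301] [332] [12, 236, 173]
272 [300] [332] [301] [331] [11, 234, 173]
282 [300] [332] [301] [331] [11, 233, 116]
292 [301] [331] [302] [330] [11, 237, 115]
302 [300] [332] [301] [331] [11, 231, 116]
312 [299] [333] [300] [332] [11, 237, 115]
322 [298] [334] [299] [333] [11, 237, 116]
332 [297] [335] [290] [349] [11, 237, 166]
342 [298] [334] [291] [341] [11, 237, 172]
352 [298] [334] [298] [334] [12, 240, 172]
362 [298] [334] [299] [333] [11, 236, 172]
372 [298] [334] [299] [333] [12, 239, 172]
382 [298] [334] [299] [333] [11, 234, 172]
392 [299] [334] [299] [333] [12, 237, 170]
```

```bash
python3 -c "
from h import *;go([528.9,215.7,212],-64)"
```

```text
pos [449.6 182.2 300.6] yang -64.05 units [0.5734 0.0301 0.5905] roll -0.000501855423597893 t 8.03 F [-0.4 -0.2 -0.7] open 0.136 j [ 0.27 -0.28  1.92 -0.    1.51  1.39]
```

```bash
python3 -m crank '[[0.1,0.01,0,0],[0.2,0.01,0,0],[0.3,0.02,0,0],[0.4,0.03,0,0],[0.5,0.03,0,0],[0.573,0.03,0,0],[0.573,0.03,0.1,0],[0.573,0.03,0.2,0],[0.573,0.03,0.3,0],[0.573,0.03,0.4,0],[0.573,0.03,0.5,0],[0.573,0.03,0.57,0],[0.573,0.03,0.59,0],[0.573,0.03,0.59,0],[0.573,0.03,0.59,0],[0.573,0.03,0.59,0]]'
python3 - <<'E'
from h import *
go([528.9,215.7,205],-64)
W=calibration("wrist");im=read_camera("wrist")[:,:,::-1].copy();cv2.imwrite("pics/wrist5.png",im);np.save("W5.npy",W,allow_pickle=True)
cv2.imwrite("pics/scene5.png",read_camera("scene")[:,:,::-1])
a=cv2.resize(im[100:400,200:460],None,fx=1.9,fy=1.9,interpolation=cv2.INTER_CUBIC)
s=cv2.imread("pics/scene5.png")[60:280,340:440];b=cv2.resize(s,(259,570),interpolation=cv2.INTER_CUBIC)
cv2.imwrite("pics/c5.png",np.hstack([a,b]))
p=np.array([528.9,215.7,120]);th=np.radians(26);u=np.array([np.cos(th),np.sin(th),0]);v=np.array([-u[1],u[0],0])
print(proj(W,[p+u*29*i+v*6*j for i,j in((1,1),(1,-1),(-1,-1),(-1,1))]).round(1).tolist())
q=observe()["position"]
print(proj(W,[q+u*25*i+v*2*j+[0,0,-82] for i,j in((1,1),(1,-1),(-1,-1),(-1,1))]).round(1).tolist())
E
```

```text
t: 9.37
position: [529.4, 216.8, 214.0]
ee_rot: [[0.899, 0.439, 0.002], [0.439, -0.899, 0.001], [0.002, 0.0, -1.0]]
force: [-0.3, -0.5, -0.5]
opening: 0.134
pos [529.4 216.8 214. ] yang -63.98 units [-0.0064  0.0052  0.0599] roll 0.00023307898249069265 t 9.37 F [-0.3 -0.5 -0.5] open 0.134 j [ 0.29 -0.04  1.85 -0.    1.33  1.41]
[[307.9, 203.2], [326.2, 203.2], [325.5, 284.6], [308.4, 284.6]]
[[312.5, 211.9], [318.9, 211.9], [318.7, 285.2], [312.7, 285.2]]
```

View pics/c5.png

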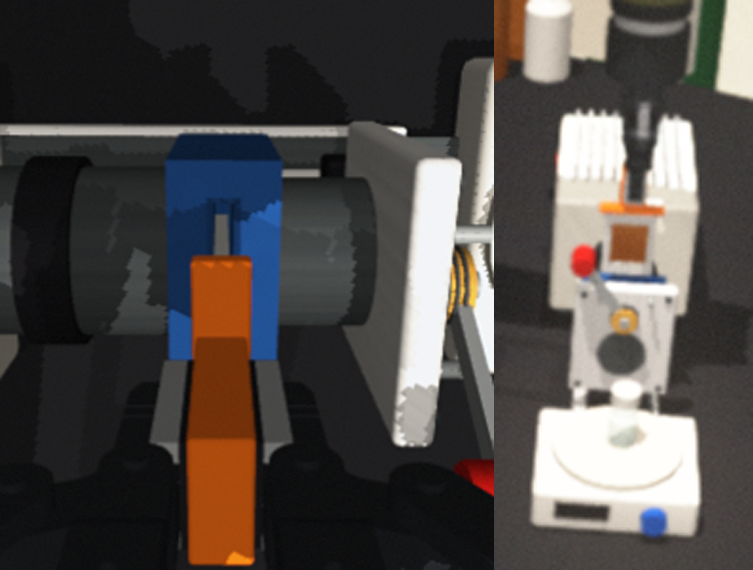

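```bash
python3 -c "
from h import *;go([528.6,215.2,136],-64)"
python3 -m crank '[[-0.006,0.005,0,0],[-0.006,0.005,0,0],[-0.006,0.005,0.04,0],[-0.006,0.005,0.08,0],[-0.006,0.005,0.12,0],[-0.006,0.005,0.16,0],[-0.006,0.005,0.2,0],[-0.006,0.005,0.2,0],[-0.006,0.005,0.2,0]]'
python3 -c "
from h import *;go([528.6,215.2,136],-64)"
```

```text
pos [529.3 216.9 213.9] yang -63.97 units [-0.0103  0.0077  0.5196] roll 0.0002999708986668755 t 9.47 F [ 0.4  0.4 -0.2] open 0.135 j [ 0.3  -0.04  1.85 -0.    1.33  1.41]
t: 10.22
position: [527.9, 215.6, 181.8]
ee_rot: [[0.899, 0.439, -0.001], [0.439, -0.899, -0.0], [-0.001, -0.0, -1.0]]
force: [0.5, 0.7, -1.0]
opening: 0.137
pos [527.9 215.6 181.8] yang -63.97 units [0.0037 0.0044 0.3051] roll 0.00034640720897035254 t 10.22 F [ 0.5  0.7 -1. ] open 0.137 j [ 0.29 -0.01  1.88  0.    1.28  1.41]
```

```bash
python3 -m crank '[[0,0,0.05,0],[0,0,0.1,0],[0,0,0.15,0],[0,0,0.2,0],[0,0,0.24,0],[0,0,0.27,0],[0,0,0.29,0],[0,0,0.3,0],[0,0,0.3,0],[0,0,0.3,0]]'
python3 -c "
from h import *;go([528.6,215.2,134],-64)"
```

```text
t: 11.05
position: [528.4, 215.7, 137.8]
ee_rot: [[0.899, 0.439, 0.0], [0.439, -0.899, 0.0], [0.0, 0.0, -1.0]]
force: [-0.2, 0.4, -0.5]
opening: 0.136
pos [528.4 215.7 137.8] yang -63.97 units [-0.0004  0.0038  0.0255] roll 0.000351324388078764 t 11.05 F [-0.2  0.4 -0.5] open 0.136 j [0.29 0.03 1.92 0.   1.2  1.41]
```

Nearly home with no contact force. I'll creep down a few mm, then release.

```bash
python3 -m crank '[[0,0,0.01,0],[0,0,0.02,0],[0,0,0.025,0],[0,0,0.025,0],[0,0,0.025,0]]'
python3 -m crank '[[0,0,0,0],[0,0,0,0],[0,0,0,0],[0,0,0,0],[0,0,0,0],[0,0,0,0],[0,0,0,0]]' 40
python3 -m crank '[[0,0,-0.1,0],[0,0,-0.2,0],[0,0,-0.3,0],[0,0,-0.45,0],[0,0,-0.6,0],[0,0,-0.75,0],[0,0,-0.9,0],[0,0,-0.9,0],[0,0,-0.9,0]]'
python3 - <<'E'
from h import *
go([450,181,270],-64)
W=calibration("wrist");im=read_camera("wrist")[:,:,::-1].copy();cv2.imwrite("pics/wrist6.png",im);np.save("W6.npy",W,allow_pickle=True)
sc=read_camera("scene")[:,:,::-1].copy();cv2.imwrite("pics/scene6.png",sc);tp=read_camera("top")[:,:,::-1].copy();cv2.imwrite("pics/top6.png",tp)
cv2.imwrite("pics/c6.png",np.hstack([cv2.resize(im,(540,405)),cv2.resize(sc[60:280,340:440],(184,405),interpolation=cv2.INTER_CUBIC)]))
S=calibration("scene");T=calibration("top")
for b in blobs(mask(sc,"red")): print("S",b[0],b[1])
for b in blobs(mask(tp,"red")): print("T",b[0],b[1])
for b in blobs(mask(im,"red")): print("W",b[0],b[1])
th=np.radians(26);u=np.array([np.cos(th),np.sin(th),0]);v=np.array([-u[1],u[0],0]);p=np.array([528.7,215.3,0])
for z,a,b in((172,13,6),(126,31,7)): print(z,proj(W,[p+u*a*i+v*b*j+[0,0,z] for i,j in((1,1),(1,-1),(-1,-1),(-1,1))]).round(1).tolist())
E
```

```text
t: 11.47
position: [528.3, 215.7, 133.9]
ee_rot: [[0.899, 0.439, 0.0], [0.439, -0.899, 0.0], [0.0, 0.0, -1.0]]
force: [-0.4, -0.6, 0.3]
opening: 0.135
t: 12.05
position: [528.2, 215.7, 133.8]
ee_rot: [[0.899, 0.439, 0.0], [0.439, -0.899, -0.0], [0.0, 0.0, -1.0]]
force: [-0.5, 0.4, -0.0]
opening: 0.469
t: 12.8
position: [529.0, 215.9, 270.7]
ee_rot: [[0.899, 0.439, 0.004], [0.439, -0.899, 0.001], [0.004, 0.001, -1.0]]
force: [-0.7, 0.0, -0.9]
opening: 0.467
pos [529.  215.9 270.7] yang -63.97 units [-0.5755 -0.022   0.0026] roll 0.0003362588086926305 t 12.8 F [-0.7  0.  -0.9] open 0.467 j [ 0.29 -0.07  1.79 -0.    1.43  1.41]
S [348, 34, 11, 10, 92] [353.1, 38.8]
S [297, 69, 6, 7, 35] [299.6, 71.8]
S [370, 155, 10, 12, 91] [374.3, 160.2]
T [189, 237, 17, 13, 149] [197.1, 243.3]
W [412, 295, 46, 33, 1428] [434.1, 311.2]
172 [[307.6, 224.6], [325.3, 224.7], [325.0, 260.5], [307.9, 260.5]]
126 [[307.6, 187.7], [325.4, 187.7], [324.7, 261.7], [308.0, 261.7]]
```

View pics/c6.png

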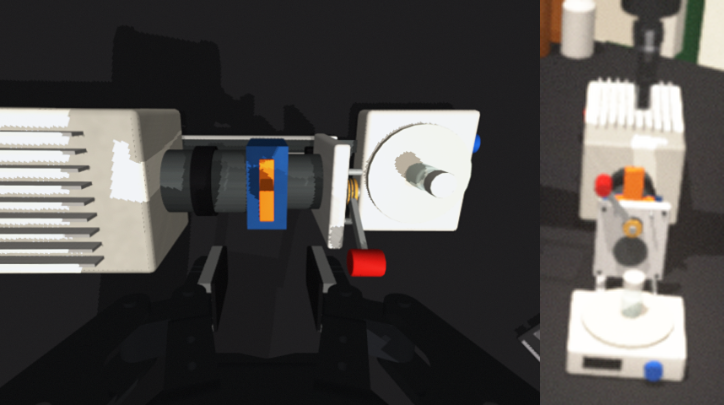

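The filter is home: its collar is centred on the block (wrist view about 316,224) and the prediction matches to about 1 px. Next I check the knob position against the lever geometry, then take up position on its -y side with the fingers closed.

```bash
python3 - <<'E'
from h import *
W=np.load("W6.npy",allow_pickle=True).item();S=calibration("scene");T=calibration("top")
print("knob tri W+S",tri(W,[434.1,311.2],S,[374.3,160.2]),"W+T",tri(W,[434.1,311.2],T,[197.1,243.3]),"W z188",onz(W,[[434.1,311.2]],192))
E
python3 -m crank '[[-0.1,0.09,0,0],[-0.2,0.18,0,0],[-0.3,0.27,0,0],[-0.4,0.36,0,0],[-0.5,0.45,0,0],[-0.57,0.535,0,0],[-0.57,0.535,0,0],[-0.57,0.535,0,0],[-0.57,0.535,0,0]]' 0
python3 -c "
from h import *;go([487.4,106.3,178],-64)"
```

```text
knob tri W+S (array([523.40888471, 123.76828533, 188.77303001]), 1.9931524344927949) W+T (array([523.80940433, 124.88957373, 188.82824763]), 1.6819399761238853) W z188 [[525.89467752 126.12278093 192.        ]]
t: 13.7
position: [486.4, 106.4, 267.8]
ee_rot: [[0.899, 0.439, -0.002], [0.439, -0.899, 0.0], [-0.001, -0.001, -1.0]]
force: [-0.7, -0.4, -0.9]
opening: 0.001
pos [486.4 106.4 267.8] yang -63.98 units [0.0067 0.0038 0.5988] roll 0.0002770552325191349 t 13.7 F [-0.7 -0.4 -0.9] open 0.001 j [ 0.11 -0.24  1.94  0.    1.45  1.22]
```

```bash
python3 -m crank '[[0,0,0.1,0],[0,0,0.2,0],[0,0,0.3,0],[0,0,0.4,0],[0,0,0.5,0],[0,0,0.6,0],[0,0,0.6,0],[0,0,0.6,0]]' >/dev/null
python3 -c "
from h import *;go([582,151,178],-64)"
python3 -m crank '[[0.03,0,0,0],[0.06,0,0,0],[0.09,0,0,0],[0.12,0,0,0],[0.15,0,0,0],[0.18,0,0,0],[0.21,0,0,0],[0.25,0,0,0],[0.29,0,0,0],[0.33,0,0,0],[0.37,0,0,0],[0.41,0,0,0],[0.45,0,0,0],[0.5,0,0,0],[0.5,0,0,0],[0.5,0,0,0]]'
python3 - <<'E'
from h import *
go([582,151,178],-64)
sc=read_camera("scene")[:,:,::-1].copy();cv2.imwrite("pics/scene7.png",sc)
for b in blobs(mask(sc,"red")): print("S",b[0],b[1])
E
```

```text
pos [486.  106.7 177.7] yang -63.91 units [ 0.7048  0.0163 -0.0041] roll 0.0010281500700137435 t 14.37 F [-0.6 -0.8 -0. ] open -0.001 j [ 0.11 -0.18  2.04  0.    1.28  1.22]
t: 15.7
position: [553.9, 138.5, 179.6]
ee_rot: [[0.899, 0.439, -0.002], [0.439, -0.899, -0.002], [-0.002, 0.001, -1.0]]
force: [-6.2, -3.1, 5.1]
opening: -0.003
pos [553.9 138.5 179.6] yang -63.96 units [0.205  0.0075 0.0103] roll 0.0004215317567206019 t 15.7 F [-6.2 -3.1  5.1] open -0.003 j [ 0.15 -0.01  1.88 -0.    1.28  1.27]
S [297, 69, 6, 7, 34] [299.7, 71.8]
S [394, 152, 8, 11, 74] [397.4, 157.3]
```

```bash
python3 -m crank '[[0.03,0,0,0],[0.06,0,0,0],[0.09,0,0,0],[0.12,0,0,0],[0.15,0,0,0],[0.18,0,0,0],[0.2,0,0,0],[0.2,0,0,0],[0.2,0,0,0]]'
python3 - <<'E'
from h import *
go([582,151,178],-64)
sc=read_camera("scene")[:,:,::-1].copy();cv2.imwrite("pics/scene8.png",sc)
for b in blobs(mask(sc,"red")): print("S",b[0],b[1])
S=calibration("scene")
p=np.array([563.8,143.5,127]);u=np.array([.899,.438,0])
for a in(-35,0,15,25,30,33,35): print(a,proj(S,[p+75*(np.sin(np.radians(a))*u+np.array([0,0,np.cos(np.radians(a))]))]).round(1))
E
```

```text
t: 16.5
position: [577.2, 150.4, 175.8]
ee_rot: [[0.898, 0.439, -0.012], [0.439, -0.899, -0.005], [-0.013, -0.001, -1.0]]
force: [-9.6, -6.2, -1.6]
opening: 0.001
pos [577.2 150.4 175.8] yang -63.96 units [ 0.0305  0.0104 -0.0151] roll 0.0003958182440246421 t 16.5 F [-9.6 -6.2 -1.6] open 0.001 j [ 0.17  0.06  1.82 -0.    1.28  1.28]
S [297, 69, 6, 7, 34] [299.7, 71.8]
S [405, 157, 8, 10, 66] [408.8, 161.7]
-35 [[375.6 160.7]]
0 [[394.1 156.7]]
15 [[402.2 158.1]]
25 [[407.2 160. ]]
30 [[409.5 161.3]]
33 [[410.8 162.1]]
35 [[411.7 162.7]]
```

```bash
for i in 1; do python3 -m crank '[[0.01,0,0,0],[0.02,0,0,0],[0.02,0,0,0],[0.02,0,0,0],[0.02,0,0,0],[0.02,0,0,0]]'|head -4|grep -v rot; python3 -m crank '[[0.01,0,0,0],[0.02,0,0,0],[0.02,0,0,0],[0.02,0,0,0],[0.02,0,0,0],[0.02,0,0,0]]'|grep -v rot; done
python3 - <<'E'
from h import *
sc=read_camera("scene")[:,:,::-1].copy();cv2.imwrite("pics/scene9.png",sc)
for b in blobs(mask(sc,"red")): print("S",b[0],b[1])
go([582,151,178],-64)
E
```

```text
t: 17.05
position: [579.7, 151.7, 175.9]
force: [-10.7, -5.3, -0.9]
t: 17.55
position: [580.9, 152.4, 175.8]
force: [-16.4, -8.4, 2.5]
opening: -0.001
S [297, 69, 6, 7, 34] [299.7, 71.8]
S [407, 158, 8, 10, 68] [410.1, 162.6]
pos [580.9 152.4 175.8] yang -63.97 units [ 0.0023  0.0116 -0.0146] roll 0.0003886120394150162 t 17.6 F [-15.9  -7.3   2.1] open 0.003 j [ 0.17  0.07  1.81 -0.    1.29  1.29]
```

```bash
python3 -m crank '[[0.01,0,0,0],[0.015,0,0,0],[0.015,0,0,0],[0.015,0,0,0],[0.015,0,0,0],[0.015,0,0,0],[0.015,0,0,0],[0.015,0,0,0],[0.015,0,0,0],[0.015,0,0,0],[0.015,0,0,0],[0.015,0,0,0],[0.015,0,0,0],[0.015,0,0,0],[0.015,0,0,0],[0.015,0,0,0],[0.015,0,0,0]]'
python3 - <<'E'
from h import *
sc=read_camera("scene")[:,:,::-1].copy();w=read_camera("wrist")[:,:,::-1].copy();tp=read_camera("top")[:,:,::-1].copy()
for b in blobs(mask(sc,"red")): print("S",b[0],b[1])
go([582,151,178],-64)
for n,im in(("S",sc),("T",tp)):
    for c in("green","blue"):
        print(n,c,[b[1] for b in blobs(mask(im,c))])
cv2.imwrite("pics/c10.png",np.hstack([cv2.resize(w,(440,330)),cv2.resize(sc[60:280,340:440],(150,330),interpolation=cv2.INTER_CUBIC),cv2.resize(tp[150:300,140:235],(209,330))]))
E
```

```text
t: 19.02
position: [581.2, 152.5, 175.7]
ee_rot: [[0.898, 0.439, -0.022], [0.439, -0.899, -0.008], [-0.023, -0.002, -1.0]]
force: [-22.7, -10.8, 6.0]
opening: 0.001
S [297, 69, 6, 7, 35] [299.6, 71.8]
S [407, 158, 8, 10, 70] [410.2, 162.6]
pos [581.2 152.5 175.7] yang -63.96 units [ 0.      0.0116 -0.0153] roll 0.00042026597580470734 t 19.17 F [-22.5 -10.9   7.1] open -0.0 j [ 0.17  0.07  1.8  -0.    1.29  1.29]
S green [[254.0, 286.3]]
S blue [[332.9, 41.1], [401.2, 261.2], [230.6, 301.5]]
T green [[411.9, 272.0]]
T blue [[273.0, 191.5], [174.8, 255.2], [178.9, 264.9], [434.6, 280.1]]
```

View pics/c10.png

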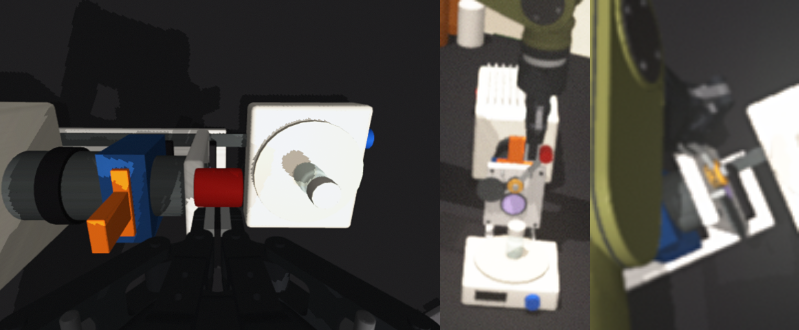

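The lever is against its stop: the last push moved the tool 0.3 mm while the force rose from 18 to 25 N. The view shows the filter home and free of the gripper (wrist crop 120,205), the knob at its open end, and the vial upright.

```bash
python3 -c "
from rig import *;print(sign_off())"
```

```text
the job is handed in; nothing more can be done
None
```

The job is handed in at about 19 s, with the amber filter in the lamp's slot and the shutter lever held at its open stop. The hand-in gives no verdict.

- **Filter:** I took the middle-sized orange filter from the rack and lowered it into the slot without measurable contact force. I then let go with the shutter still shut. Afterwards the wrist view showed its collar within about 1 px of the home position.
- **Shutter:** I swung the lever over with closed fingers. At the end a further push moved the tool only 0.3 mm while the force rose to about 25 N. The knob's image position puts the lever at about 34–35° of its 35° open lean, and I held it there for over 1 s before handing in.
- **Other items:** The green and blue filters stayed within 1 px of their start positions in the scene and top pictures. The vial still stood upright on the stirrer. I did not re-measure the bottle, but the arm never went near it.

No check failed. The one early disagreement was a coarse two-view fix on the amber grip, which was about 12 mm out. I replaced it with a wrist-camera measurement before grasping.

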